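Hang up the ear defenders and hold the ultrasonic bath's lid at the drip mark

ROBOT

A 7-joint arm with a two-finger parallel gripper is mounted at the origin on the work surface. World frame = base frame: x ahead of the robot, y to its left, z up, the work surface at z = 0. Lengths are in m, angles in rad, forces in N, time in s.
With the tool pointing down it reaches from about 0.4 to 0.85 m from the base axis. Payload 4.5 kg.
Tool frame: the origin (TCP) lies at the very end of the fingers, on their centre line; the grasp point (between the pads) lies 19 mm behind it; y points along the fingers, x is the direction in which the jaws open and shut, and the axes are right-handed (so a half turn about y gives the same grasp; the last joint's range is limited). The gripper opens to 88 mm and grips with 3 to 60 N. Pads are 18 mm wide; open, the fingers measure 123 mm over their backs; the gripper's body (75 mm by 187 mm) begins 45 mm behind the grasp point.
Start: joints at [1.336, 0.689, -0.195, 1.565, 0.157, 0.902, -0.215], TCP at [0.166, -0.603, 0.209] pointing down, gripper open.
Joint ranges: [-3.01, 3.01], [-0.46, 2.08], [-1.47, 1.51], [0.13, 2.56], [-1, 4.14], [0.04, 2.09], [-2.66, 2.66]. Speed limits (rad/s): [2.57, 2.57, 3.14, 3.14, 3.14, 3.14, 3.14].

INTERFACE

Orientations are given as a unit quaternion [x, y, z, w].
In Python, from plant import r gives the robot as it stands.
- The arm moves only by the shell command python3 -m inch 'ROWS' [OPENING] [FORCE]. ROWS is JSON, a list of rows, each a list of 6 numbers: the shift along the tool's x, y, z in mm, then the turn, a rotation vector about the tool's x, y, z in rad. In form: [[x, y, z, ax, ay, az], ...]. A call has 1 to 12 rows; each row shifts and turns the commanded pose from where the row before left it, along the tool's axes as they then stand; what a row does not reach is not made up. A row lasts 1/12 s, in which the tool goes at most 41.7 mm and 7.16 degrees, less where a joint would pass 70% of its speed; a pose out of reach is approached as far as the arm can. A call is refused whole if a number of a shift passes 41.7 or a number of a turn 0.125, either way. A call with a gripper value outside its range is refused whole. OPENING is the finger opening in mm, from 0 to 88.1, set as the call begins (- or left out, the last holds). The fingers move at their own pace and stop on an object; FORCE is the grip in N (left out, the last holds). Time passes only in rows, so rows that do not move let the fingers close. It gives the time, the measured TCP pose, the force and the opening at its end, in the units of the state.
- r.get_state(): the state, without advancing time (a new reading comes with each control period).
- r.snapshot(name): name is "scene" or "top" or "wrist"; returns a dict with "img" (420x560x3 uint8, red, green, blue), "range_z" (420x560 float32, m along the optical axis (not along the pixel's ray), 0 where there is no reading), "mtx" (3x3 intrinsics, pixels), "camera_from_world" (4x4, takes a point from world to camera coordinates); the wrist camera has in their place "tool_from_camera" (4x4, takes a point from camera to tool coordinates, whose origin is the TCP and whose axes are the tool frame's). Camera axes: x right, y down, z forward; pixel columns grow to the right and rows downward; lengths in m; the calibration is good to about 2 mm. A picture is of the moment at which its call begins: read the wrist's pose just before it.
- r.finish_job(): hands the job in, once; it reports no verdict.
The state is a dict: "clock": time; "q": joint angles; "qd": joint speeds; "joint_torque": joint torques, N m; "tool_pos": TCP position; "eef_rot": TCP orientation; "contact_force": force on the tool from outside, world axes, zero at the start; "moment": the same for the moment, N m; "opening": opening from 0.0 (shut) to 1.0 (fully open).
Only numpy, scipy, OpenCV 4.12 (cv2) and the standard library are available. Lean on these libraries where they do the work, as an engineer would, in place of code of your own. Each camera call takes 0.05 s, during which the arm holds its last target.

TASK

The ultrasonic bath has finished its run: take the ear defenders off its lid and hang them by the headband over the horizontal rod of the rail. Then lift the bath's sprung lid to the drip mark, 35 degrees open, and hold it steady there so that it drips off into the tank; the lid shuts by itself if let go, so finish while still holding it. Leave the jar, the dishes and the tube rack where they stand.

Things in the scene. Friction and masses are not known exactly. Their poses are not given: they have to be found in the camera images.
- bath: ultrasonic bath, fixed: white housing 190 (x) x 240 (y) x 120 mm high, its origin under its centre on the bench, its control-panel front facing its own -x, steel lid on top with its upper face 136 mm above the bench. An aluminium quadrant with a curved slot stands beside the lid at each side and reaches up to 180 mm above the bench
- hinge (a point): middle of the lid's hinge axis, along the bath's y, 87 mm behind the bath's centre (+x) and 122 mm above the bench. The handle bar moves on a circle of radius 159 mm about it
- lid (a joint): opening angle of the lid in rad: 0 shut, grows as the front edge rises, slot ends at 1.13. The drip mark is at 0.611 (35 degrees). Spring and weight pull it shut: about 5 N at the handle to start, about 6 N at the mark. The lid weighs 0.5 kg
- lid_handle (a point): middle of the lid's black handle: a round bar 12 mm thick, along the bath's y, 92 mm clear between its two posts, its centre 34 mm above the lid's upper face and 31 mm behind the lid's front edge. With the lid shut it lies 152 mm in front of the hinge (towards the bath's -x) and 48 mm above it
- drip_mark (a point): the drip mark: one black line across the outer edge of the aluminium quadrant at the bath's +y side (the other quadrant has the same). The lid stands at the mark when its steel pin in the slot is level with this line
- ear_defenders: ear defenders, 0.2 to 0.3 kg, standing upright on the lid on their two cups; rigid. Origin between the cups at their lower face, z up along them to the headband. Cups 70 mm (x) x 88 mm high, 153 mm over their outsides along y, 60 mm clear between them. The headband arches from cup to cup in the y-z plane and is 24 mm wide along x
- band_top (a point): middle of the headband's top, 163 mm above the cups' lower face. Flat for 15 mm either side along y. Band and cushion are 18 mm thick there and 24 mm wide along x: a good place to pinch, with the jaws closing along x
- band_underside (a point): middle of the head cushion's underside, 145 mm above the cups' lower face and 18 mm below band_top: it rests on the rod when they hang
- rail: rail, fixed: a steel rod 12 mm thick lying along the rail's x, clamped on two upright stands 125 mm either side of the middle, 220 mm of rod free between the clamps. The clamps and uprights reach up to 178 mm above the bench. Origin on the bench under the rod's middle
- bar_mid (a point): middle of the rod, on its axis, 164 mm above the bench (its top is at 170 mm)
- jar: white round jar, 66 mm wide, 105 mm high, standing on the bench, to be left alone; origin under its centre
- dishes: three stacked clear culture dishes, 93 mm wide, 44 mm high together, to be left alone; origin under the centre
- tube_rack: white rack of capped tubes, 80 x 150 x 78 mm, to be left alone; origin under the centre
Things that resemble listed ones, but are neither listed nor needed, are in the scene too. There is more than one size of the ear_defenders; the job needs the smaller.

How it is judged:
On the way, in this order (a step that is already met when the one before it is completed fails the run):
1. the ear defenders hang by their headband on the rod, let go (contact force between ear_defenders and rail above 1 N and contact force between ear_defenders and the fingers below 0.1 N and x of band_underside in the frame of rail between -0.11 and 0.11 m and y of band_underside in the frame of rail between -0.03 and 0.03 m and z of band_underside in the frame of rail between 0.155 and 0.185 m and angle between ear_defenders's own z axis and vertical below 0.35 rad), for 0.3 s.
2. the lid is raised to the drip mark by the gripper (value of joint lid between 0.524 and 0.698 rad and contact force between the fingers and lid above 2 N), for 0.3 s.
At the end, for the whole second after the job is handed in: The gripper's fingers hold the lid steady (over 2 N) at 35 degrees, give or take 5 degrees; the ear defenders hang free and at rest by the headband over the rod between the clamps, upright within 20 degrees (all of step 1 and all of step 2 and velocity of joint lid between -0.1 and 0.1 rad/s and contact force between ear_defenders and lid below 0.05 N and linear speed of ear_defenders below 0.05 m/s); the arm keeps its last pose, push and grip.
It fails at once if the lid is raised (over 11 degrees) with the ear defenders still on it (value of joint lid above 0.2 rad and contact force between ear_defenders and lid above 0.1 N).
It fails at once if the jar, the dishes or the tube rack is moved by more than 30 mm (distance of any of jar, dishes, tube_rack from where it was at the start of the episode above 0.03 m).
It also fails if it takes over 56 s, if anything falls off the work surface, if the arm or the gripper's body presses on something with over 40 N, if the wrist force passes 120 N, or if a joint passes its speed limit or range.

## Working session

There is one attempt and no reset: what is moved stays moved. The work goes in short steps, Python scripts to look and compute and a shell command to move; the robot and the scene stay as the last step left them, time stands still between calls to the robot, and variables do not carry over. Pictures are saved under pics/ and viewed, and the job is handed in when it is done.

```bash
ls; mkdir -p pics
python3 - <<'E'
from plant import r
import cv2,numpy as np
s=r.get_state();print({k:np.round(v,3) for k,v in s.items()})
for n in ["scene","top","wrist"]:
    d=r.snapshot(n);cv2.imwrite(f"pics/{n}0.png",d["img"][:,:,::-1]);np.savez(f"pics/{n}0.npz",**d)
E
```

```text
pics
{'clock': np.float64(0.0), 'q': array([ 1.336,  0.69 , -0.195,  1.566,  0.157,  0.902, -0.215]), 'qd': array([-0.001,  0.001,  0.001, -0.001,  0.001, -0.   , -0.001]), 'joint_torque': array([-0.0000e+00, -5.2757e+01, -1.2670e+00, -1.5343e+01, -5.3000e-02,
        7.0000e-03,  0.0000e+00]), 'tool_pos': array([ 0.166, -0.602,  0.208]), 'eef_rot': array([-0.562,  0.429, -0.428,  0.563]), 'contact_force': array([-0.076,  0.466,  0.635]), 'moment': array([ 0.028, -0.057,  0.024]), 'opening': np.float64(1.001)}
```

View pics/scene0.png

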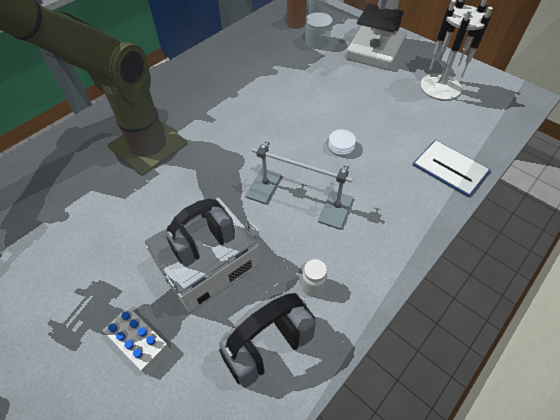

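View pics/top0.png

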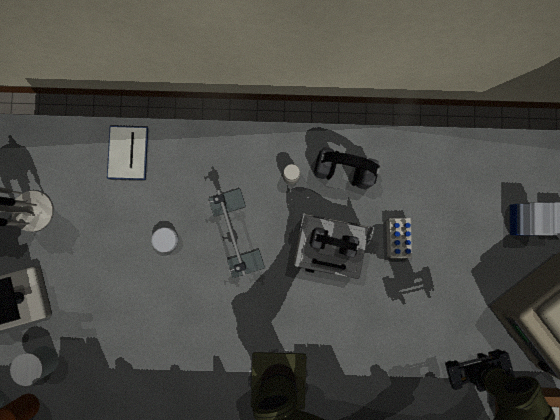

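View pics/wrist0.png

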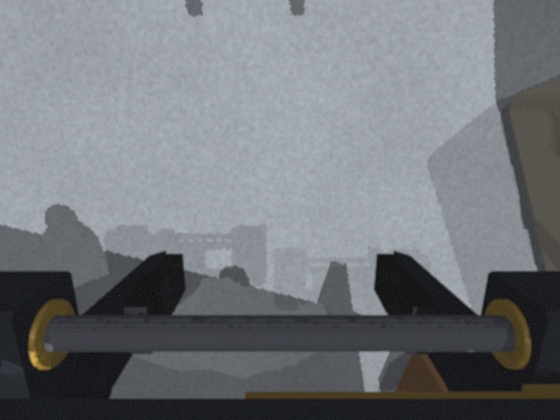

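The top view shows two ear defenders: one on the bath lid at (333,241), and one on the bench at (346,168) that looks larger. The rail runs from (213,200) to (240,268), the jar is at (291,173), the dishes at (164,240) and the rack at (400,238). Next I'll make enlarged crops and measure.

```bash
cat > h.py <<'E'
import numpy as np,cv2
def load(n): return dict(np.load(f"pics/{n}.npz"))
def cloud(d,Twc=None):
    z=d["range_z"];K=d["mtx"];v,u=np.mgrid[:z.shape[0],:z.shape[1]]
    P=np.stack([(u-K[0,2])/K[0,0]*z,(v-K[1,2])/K[1,1]*z,z],-1)
    T=np.linalg.inv(d["camera_from_world"]) if Twc is None else Twc
    W=P@T[:3,:3].T+T[:3,3]; W[z==0]=np.nan
    return W
E
python3 - <<'E'
from h import *
d=load("top0");W=cloud(d)
print(d["mtx"],np.linalg.inv(d["camera_from_world"])[:3,3])
cv2.imwrite("pics/c1.png",cv2.resize(d["img"][120:300,190:430,::-1],None,fx=3.3,fy=3.3,interpolation=cv2.INTER_CUBIC))
s=load("scene0")
cv2.imwrite("pics/c2.png",cv2.resize(s["img"][120:400,80:400,::-1],None,fx=2.1,fy=2.1,interpolation=cv2.INTER_CUBIC))
for uv in [(333,241),(346,160),(228,232),(291,173),(164,240),(400,238),(325,264),(305,220)]:
    print(uv,W[uv[1],uv[0]].round(3))
for n,x in(("top",W),("scene",cloud(s))):
    # height map 
    h=x[...,2]
    cv2.imwrite(f"pics/h_{n}.png",np.nan_to_num(np.clip(h/0.35,0,1)*255).astype(np.uint8))
E
```

```text
[[392.12389493   0.         283.64217617]
 [  0.         392.12389493 212.48234636]
 [  0.           0.           1.        ]] [5.50752222e-01 2.66080164e-04 1.53703838e+00]
(333, 241) [ 0.538 -0.161  0.299]
(346, 160) [ 0.81  -0.208  0.23 ]
(228, 232) [ 0.558  0.212 -0.002]
(291, 173) [ 0.78  -0.026  0.109]
(164, 240) [0.521 0.446 0.047]
(400, 238) [ 0.554 -0.446  0.054]
(325, 264) [ 0.456 -0.152  0.169]
(305, 220) [ 0.608 -0.08   0.134]
```

View pics/c1.png

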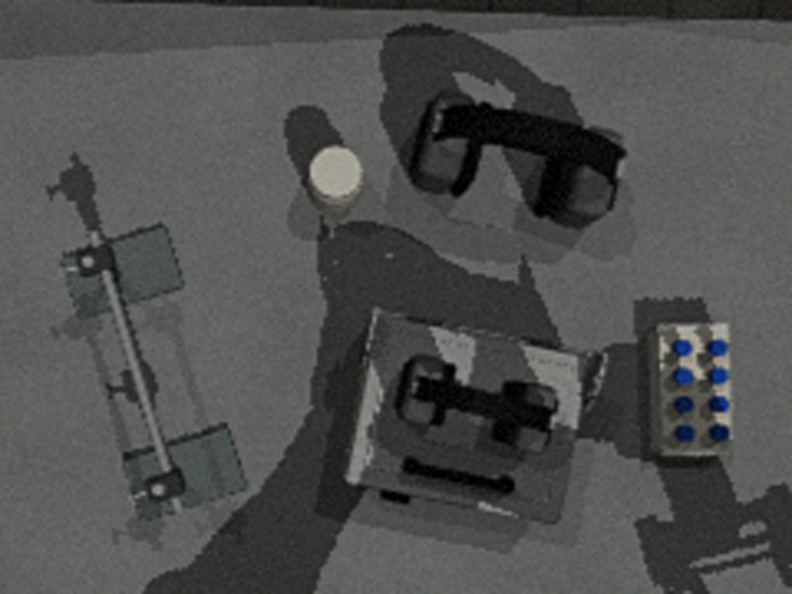

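View pics/c2.png

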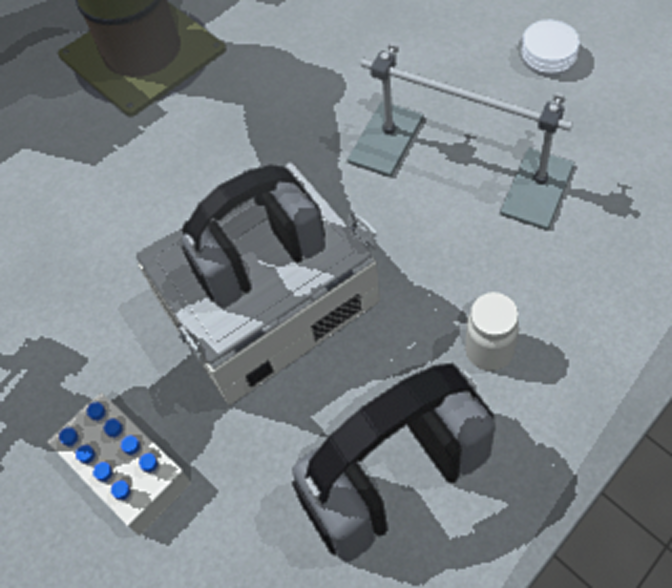

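View pics/h_top.png

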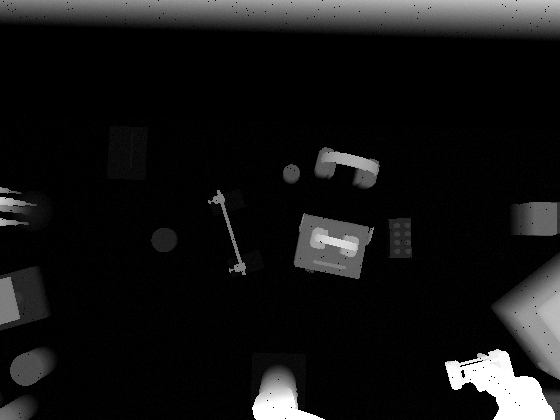

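The defenders on the lid at top view (333,241) are the right ones: smaller, with the band top at 0.299 m, which is the lid at 136 mm plus 163 mm. The pair at (346,160) stands on the bench with its top at 0.23 m, so it is the large size. The handle faces the robot. Now I'll measure the poses.

```bash
cat > m.py <<'E'
from h import *
W=cloud(load("top0"));S=cloud(load("scene0"))
def box(P,lo,hi):
    m=np.all((P>lo)&(P<hi),-1);return P[m]
def ax(Q):
    c=Q.mean(0);
    r=cv2.minAreaRect((Q[:,:2]*1000).astype(np.float32))
    u,s,v=np.linalg.svd(Q[:,:2]-c[:2],full_matrices=False)
    return c.round(4),v[0].round(3),np.degrees(np.arctan2(v[0][1],v[0][0])).round(1),"rect",np.round(r[0],1),np.round(r[1],1),round(r[2],1),len(Q)
for n,P in(("top",W),("scene",S)):
    print(n)
    print("band",ax(box(P,[.4,-.35,.285],[.7,0,.32])))
    print("bandtop max z",np.percentile(box(P,[.4,-.35,.285],[.7,0,.32])[:,2],[5,50,90,98]))
    print("rod", ax(box(P,[.4,.1,.155],[.75,.3,.1725])))
    print("rodlo", ax(box(P,[.42,.1,.14],[.75,.3,.2])))
    print("lid",ax(box(P,[.4,-.35,.126],[.7,0,.142])))
    print("handle",ax(box(P,[.4,-.35,.155],[.52,0,.185])))
    print("jar",ax(box(P,[.7,-.1,.095],[.85,.05,.12])))
    print("rack",ax(box(P,[.4,-.55,.04],[.7,-.36,.1])))
E
python3 m.py
```

```text
top
band (array([ 0.5343, -0.1753,  0.296 ]), array([-0.217, -0.976]), np.float64(-102.5), 'rect', array([ 534.3, -175.6]), array([99.3, 24. ]), 77.4, 233)
bandtop max z [0.28716735 0.29680162 0.30215505 0.30413752]
rod (array([0.5645, 0.1862, 0.1684]), array([-0.943, -0.333]), np.float64(-160.5), 'rect', array([552.5, 193.8]), array([306.9,  57.2]), 19.6, 291)
rodlo (array([0.5594, 0.1848, 0.1709]), array([-0.945, -0.328]), np.float64(-160.8), 'rect', array([556.1, 195.6]), array([299.3,  57.2]), 19.3, 441)
lid (array([ 0.5143, -0.1746,  0.1353]), array([-0.136, -0.991]), np.float64(-97.8), 'rect', array([ 517.8, -175.9]), array([252.3, 189.6]), 80.3, 2532)
handle (array([ 0.4597, -0.1666,  0.1742]), array([-0.077, -0.997]), np.float64(-94.4), 'rect', array([ 479.4, -165. ]), array([ 72.3, 111.6]), 1.0, 125)
jar (array([ 0.7856, -0.0266,  0.106 ]), array([-0.907,  0.422]), np.float64(155.0), 'rect', array([787. , -27.8]), array([56.2, 55.2]), 2.5, 192)
rack (array([ 0.5551, -0.4448,  0.0577]), array([-1.   , -0.027]), np.float64(-178.4), 'rect', array([ 555.8, -447. ]), array([148.4
[... 433 characters left out ...]
45, 0.327]), np.float64(19.1), 'rect', array([558.2, 194.3]), array([303.2,  61.9]), 19.1, 638)
lid (array([ 0.5408, -0.197 ,  0.1343]), array([-0.429, -0.903]), np.float64(-115.4), 'rect', array([ 521.7, -177.1]), array([255. , 191.9]), 79.7, 3643)
handle (array([ 0.4795, -0.2147,  0.1684]), array([-0.123, -0.992]), np.float64(-97.1), 'rect', array([ 493.8, -186.1]), array([120.6,  75.5]), 74.8, 21)
jar (array([ 0.7901, -0.029 ,  0.1048]), array([ 0.57 , -0.822]), np.float64(-55.2), 'rect', array([789.3, -27.5]), array([56.8, 56.5]), 22.8, 386)
rack (array([ 0.5654, -0.4478,  0.0568]), array([0.999, 0.04 ]), np.float64(2.3), 'rect', array([ 557.5, -447.3]), array([153.2,  79.9]), 2.3, 1999)
```

```bash
cat > go.py <<'E'
# prints rows-needed: displacement in tool axes (mm) + yaw turn from current commanded pose to target
import sys,numpy as np
from scipy.spatial.transform import Rotation as R
from plant import r
def st():
    s=r.get_state();return s,np.array(s["tool_pos"]),R.from_quat(s["eef_rot"])
def show():
    s,p,q=st();M=q.as_matrix()
    print("t",round(s["clock"],2),"p",p.round(4),"F",np.round(s["contact_force"],1),"op",round(s["opening"],3))
    print("axes x",M[:,0].round(3),"y",M[:,1].round(3),"z",M[:,2].round(3),"yawx",np.degrees(np.arctan2(M[1,0],M[0,0])).round(1))
    return p,q
def plan(tp,yaw=None):
    p,q=show();M=q.as_matrix()
    print("shift tool mm",(M.T@(np.array(tp)-p)*1000).round(1))
    if yaw is not None:
        c,s=np.cos(np.radians(yaw)),np.sin(np.radians(yaw))
        T=np.array([[c,0,s],[s,0,-c],[0,-1,0]])  # x jaw, y down, z = x×y
        T[:,2]=np.cross(T[:,0],T[:,1])
        print("turn rotvec tool",(q.inv()*R.from_matrix(T)).as_rotvec().round(4))
E
python3 - <<'E'
from go import *;show()
from m import *
for n,P in(("top",W),("scene",S)):
    c=np.array([.556,.195]);a=np.radians(19.2);e=np.array([np.cos(a),np.sin(a)]);nn=np.array([-e[1],e[0]])
    Q=box(P,[.4,.1,.155],[.75,.3,.18]);t=(Q[:,:2]-c)@e;w=(Q[:,:2]-c)@nn
    m=(abs(t)<.095)&(abs(w)<.02);f=np.polyfit(t[m],w[m],1);print(n,"rod offset",f,"deg",19.2+np.degrees(f[0]),Q[m][:,2].max(),t.min(),t.max())
    B=box(P,[.4,-.35,.296],[.7,0,.32]);print("flat top",ax(B))
    H=box(P,[.43,-.26,.165],[.5,-.08,.185]);print("handle",ax(H))
E
```

```text
t 0.15 p [ 0.1658 -0.6021  0.2079] F [ 2.1  0.4 -0.2] op 0.998
axes x [ 0.266 -0.964 -0.001] y [-0.     0.001 -1.   ] z [ 0.964  0.266 -0.   ] yawx -74.6
top
band (array([ 0.5343, -0.1753,  0.296 ]), array([-0.217, -0.976]), np.float64(-102.5), 'rect', array([ 534.3, -175.6]), array([99.3, 24. ]), 77.4, 233)
bandtop max z [0.28716735 0.29680162 0.30215505 0.30413752]
rod (array([0.5645, 0.1862, 0.1684]), array([-0.943, -0.333]), np.float64(-160.5), 'rect', array([552.5, 193.8]), array([306.9,  57.2]), 19.6, 291)
rodlo (array([0.5594, 0.1848, 0.1709]), array([-0.945, -0.328]), np.float64(-160.8), 'rect', array([556.1, 195.6]), array([299.3,  57.2]), 19.3, 441)
lid (array([ 0.5143, -0.1746,  0.1353]), array([-0.136, -0.991]), np.float64(-97.8), 'rect', array([ 517.8, -175.9]), array([252.3, 189.6]), 80.3, 2532)
handle (array([ 0.4597, -0.1666,  0.1742]), array([-0.077, -0.997]), np.float64(-94.4), 'rect', array([ 479.4, -165. ]), array([ 72.3, 111.6]), 1.0, 125)
jar (array([ 0.7856, -0.0266,  0.106 ]), array([-0.907,  0.422]), np.float64(155.0), 'rect', array([787. , -27.8]), array([56
[... 1452 characters left out ...]
6]), array([-0.229, -0.974]), np.float64(-103.2), 'rect', array([ 533.9, -176.9]), array([70. , 23.7]), 77.4, 129)
handle (array([ 0.4567, -0.1655,  0.1748]), array([0.145, 0.989]), np.float64(81.7), 'rect', array([ 456.2, -165.5]), array([ 58.6, 102.3]), 18.8, 117)
scene rod offset [-0.00343049 -0.01660908] deg 19.003447411498442 0.1748812160820279 -0.15625282914140654 0.15340926940602928
flat top (array([ 0.5372, -0.1775,  0.2982]), array([-0.194, -0.981]), np.float64(-101.2), 'rect', array([ 536.6, -177.1]), array([54.3, 26. ]), 75.6, 180)
handle (array([ 0.4548, -0.2229,  0.1704]), array([ 0.847, -0.532]), np.float64(-32.1), 'rect', array([ 471.3, -234.5]), array([ 4.7, 62.4]), 56.1, 10)
```

```bash
python3 -m inch '[[0,-32,0,0,0,0],[0,-32,0,0,0,0],[0,-32,0,0,0,0],[0,-32,0,0,0,0],[0,-32,0,0,0,0],[0,-32,0,0,0,0]]'; python3 -m inch '[[-19.4,0,29.3,0,0,0],[-19.4,0,29.3,0,0,0],[-19.4,0,29.3,0,0,0],[-19.4,0,29.3,0,0,0],[-19.4,0,29.3,0,0,0],[-19.4,0,29.3,0,0,0],[-19.4,0,29.3,0,0,0],[-19.4,0,29.3,0,0,0]]'; python3 -m inch '[[-19.4,0,29.3,0,0,0],[-19.4,0,29.3,0,0,0],[-19.4,0,29.3,0,0,0],[-19.4,0,29.3,0,0,0],[-19.4,0,29.3,0,0,0],[-19.4,0,29.3,0,0,0],[-19.4,0,29.3,0,0,0],[-19.4,0,29.3,0,0,0]]'; python3 -m inch '[[0,0,0,0,-0.12,0],[0,0,0,0,-0.12,0],[0,0,0,0,-0.12,0],[0,0,0,0,-0.12,0],[0,0,0,0,-0.12,0],[0,0,0,0,-0.12,0],[0,0,0,0,-0.12,0],[0,0,0,0,-0.12,0],[0,0,0,0,-0.12,0],[0,0,0,0,0,0]]'
python3 - <<'E'
from go import *
plan([.5355,-.177,.36],-12.5);print(r.get_state()["q"])
d=r.snapshot("wrist")
import cv2;cv2.imwrite("pics/w1.png",d["img"][:,:,::-1]);np.savez("pics/w1.npz",**d,p=r.get_state()["tool_pos"],q=r.get_state()["eef_rot"])
E
```

```text
clock: 0.65
tool_pos: [0.1658, -0.602, 0.4019]
eef_rot: [-0.562, 0.429, -0.428, 0.563]
contact_force: [0.9, -0.3, 0.4]
opening: 1.0
clock: 1.32
tool_pos: [0.3514, -0.389, 0.4004]
eef_rot: [0.563, -0.429, 0.428, -0.562]
contact_force: [1.7, -0.7, -0.2]
opening: 0.996
clock: 1.98
tool_pos: [0.5361, -0.1774, 0.4003]
eef_rot: [0.563, -0.429, 0.428, -0.562]
contact_force: [1.0, 0.0, -0.8]
opening: 0.999
clock: 2.82
tool_pos: [0.5352, -0.1789, 0.4001]
eef_rot: [-0.703, 0.078, -0.077, 0.703]
contact_force: [0.6, -0.3, 0.6]
opening: 1.002
t 2.82 p [ 0.5352 -0.1789  0.4001] F [ 0.6 -0.3  0.6] op 1.002
axes x [ 0.976 -0.217 -0.001] y [-0.001  0.    -1.   ] z [0.217 0.976 0.   ] yawx -12.5
shift tool mm [-0.1 40.1  1.9]
turn rotvec tool [-0.0002 -0.0008 -0.001 ]
[ 0.59392225  0.47408348 -0.59963425  1.42779195  0.26861108  1.32290449
 -0.23920571]
```

View pics/w1.png

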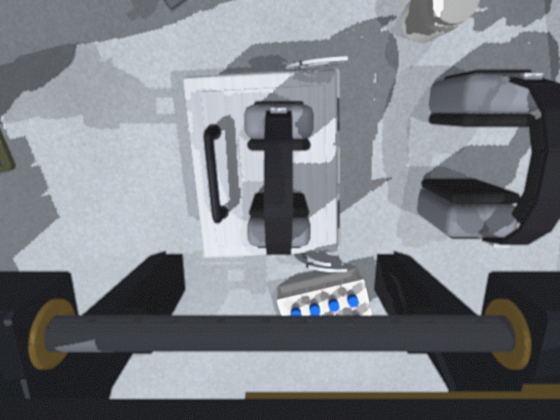

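The wrist view shows the band vertical at u≈278, spanning v 110 to 253, between the jaws. The handle is at (214,175) and the lid spans u 180 to 340. I'll refine both from this view.

Run:
```python
from m import ax,box
from h import *
from scipy.spatial.transform import Rotation as R
d=load("w1");T=np.eye(4);T[:3,:3]=R.from_quat(d["q"]).as_matrix();T[:3,3]=d["p"];P=cloud(d,T@d["tool_from_camera"])
for n,l,h in(("band",[.4,-.35,.29],[.7,0,.31]),("bandhi",[.4,-.35,.297],[.7,0,.31]),("handle",[.43,-.26,.166],[.5,-.08,.185]),("lid",[.4,-.35,.131],[.7,0,.14])):
    Q=box(P,l,h);print(n,ax(Q),np.percentile(Q[:,2],[50,95]).round(4))
```

```text
top
band (array([ 0.5343, -0.1753,  0.296 ]), array([-0.217, -0.976]), np.float64(-102.5), 'rect', array([ 534.3, -175.6]), array([99.3, 24. ]), 77.4, 233)
bandtop max z [0.28716735 0.29680162 0.30215505 0.30413752]
rod (array([0.5645, 0.1862, 0.1684]), array([-0.943, -0.333]), np.float64(-160.5), 'rect', array([552.5, 193.8]), array([306.9,  57.2]), 19.6, 291)
rodlo (array([0.5594, 0.1848, 0.1709]), array([-0.945, -0.328]), np.float64(-160.8), 'rect', array([556.1, 195.6]), array([299.3,  57.2]), 19.3, 441)
lid (array([ 0.5143, -0.1746,  0.1353]), array([-0.136, -0.991]), np.float64(-97.8), 'rect', array([ 517.8, -175.9]), array([252.3, 189.6]), 80.3, 2532)
handle (array([ 0.4597, -0.1666,  0.1742]), array([-0.077, -0.997]), np.float64(-94.4), 'rect', array([ 479.4, -165. ]), array([ 72.3, 111.6]), 1.0, 125)
jar (array([ 0.7856, -0.0266,  0.106 ]), array([-0.907,  0.422]), np.float64(155.0), 'rect', array([787. , -27.8]), array([56.2, 55.2]), 2.5, 192)
rack (array([ 0.5551, -0.4448,  0.0577]), array([-1.   , -0.027]), np.float64(-178.4), 'rect', array([ 555.8, -447. ]), array([148.4
[... 1114 characters left out ...]
 79.9]), 2.3, 1999)
band (array([ 0.5359, -0.1746,  0.2971]), array([-0.221, -0.975]), np.float64(-102.7), 'rect', array([ 534.9, -177.9]), array([86.5, 23.9]), 77.7, 2684) [0.2987 0.3006]
bandhi (array([ 0.5355, -0.1764,  0.2994]), array([-0.221, -0.975]), np.float64(-102.8), 'rect', array([ 534.9, -177.7]), array([54. , 23.8]), 77.7, 1640) [0.2996 0.3007]
handle (array([ 0.4587, -0.1643,  0.1748]), array([-0.163, -0.987]), np.float64(-99.4), 'rect', array([ 457.6, -167.1]), array([ 59.4, 103. ]), 17.9, 970) [0.1754 0.1773]
lid (array([ 0.5178, -0.1604,  0.1358]), array([-0.172, -0.985]), np.float64(-99.9), 'rect', array([ 517.3, -177.6]), array([254.7, 185.6]), 80.1, 17332) [0.136  0.1379]
```

```bash
python3 -m inch '[[0,23,1.4,0,0,0],[0,23,0,0,0,0],[0,23,0,0,0,0],[0,18,0,0,0,0],[0,14,0,0,0,0],[0,10,0,0,0,0],[0,4,0,0,0,0],[0,0,0,0,0,0]]' 88 40 ; python3 -m inch '[[0,0,0,0,0,0],[0,0,0,0,0,0],[0,0,0,0,0,0],[0,0,0,0,0,0],[0,0,0,0,0,0],[0,0,0,0,0,0],[0,0,0,0,0,0]]' 10 40
python3 - <<'E'
from go import *
show()
d=r.snapshot("wrist")
import cv2;cv2.imwrite("pics/w2.png",d["img"][:,:,::-1])
E
```

```text
clock: 3.53
tool_pos: [0.5355, -0.1774, 0.2849]
eef_rot: [-0.703, 0.079, -0.078, 0.703]
contact_force: [0.6, -0.9, 0.4]
opening: 0.997
clock: 4.12
tool_pos: [0.5359, -0.1775, 0.2857]
eef_rot: [0.703, -0.078, 0.078, -0.703]
contact_force: [0.5, -1.0, 0.3]
opening: 0.497
t 4.12 p [ 0.5359 -0.1775  0.2857] F [ 0.5 -1.   0.3] op 0.497
axes x [ 0.975 -0.22   0.   ] y [ 0. -0. -1.] z [ 0.22   0.975 -0.   ] yawx -12.7
```

View pics/w2.png

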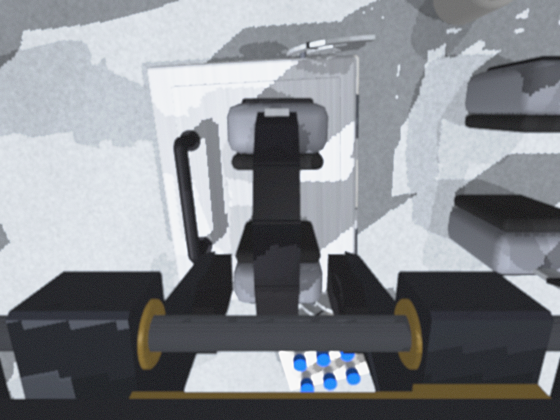

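The fingers are still closing on either side of the band (gap at u≈230 to 335). I'll wait a little longer.

```bash
python3 -m inch '[[0,0,0,0,0,0],[0,0,0,0,0,0],[0,0,0,0,0,0],[0,0,0,0,0,0],[0,0,0,0,0,0],[0,0,0,0,0,0],[0,0,0,0,0,0]]' ; python3 -m inch '[[0,0,0,0,0,0],[0,0,0,0,0,0],[0,-3,0,0,0,0],[0,-6,0,0,0,0],[0,-9,0,0,0,0],[0,-12,0,0,0,0],[0,0,0,0,0,0]]'
python3 - <<'E'
from go import *
show()
d=r.snapshot("scene")
import cv2;cv2.imwrite("pics/s2.png",cv2.resize(d["img"][120:400,80:400,::-1],None,fx=2.1,fy=2.1))
E
```

```text
clock: 4.75
tool_pos: [0.5358, -0.1774, 0.2855]
eef_rot: [0.703, -0.078, 0.078, -0.703]
contact_force: [-0.5, -0.1, 0.2]
opening: 0.114
clock: 5.33
tool_pos: [0.5376, -0.1774, 0.3184]
eef_rot: [0.703, -0.077, 0.08, -0.703]
contact_force: [0.6, 0.9, -0.2]
opening: 0.115
t 5.33 p [ 0.5376 -0.1774  0.3184] F [ 0.6  0.9 -0.2] op 0.115
axes x [ 0.975 -0.22   0.005] y [ 0.005 -0.001 -1.   ] z [0.22  0.975 0.   ] yawx -12.7
```

View pics/s2.png

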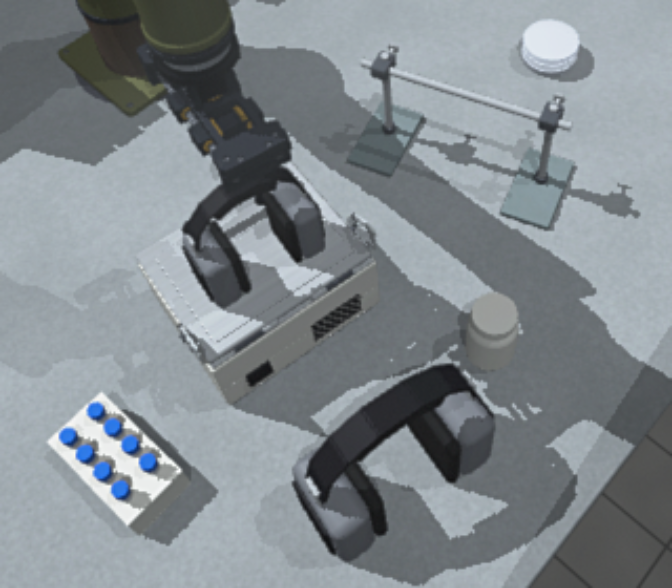

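The opening closed to 10 mm, which is less than the 24 mm band, so nothing is gripped and the defenders are still on the lid. I'll look at why.

Run:
```python
from go import *
from h import cloud
import cv2
show()
d=r.snapshot("wrist")
cv2.imwrite("pics/w3.png",d["img"][:,:,::-1])
s,p,q=st();T=np.eye(4);T[:3,:3]=q.as_matrix();T[:3,3]=p
P=cloud(d,d["tool_from_camera"]);
for v in range(230,330,12): print(v,[tuple((P[v,u]*1000).round(0)) for u in (255,285,315)])
d=r.snapshot("scene")
cv2.imwrite("pics/s3.png",cv2.resize(d["img"][170:270,140:260,::-1],None,fx=6,fy=6,interpolation=cv2.INTER_CUBIC))
```

```text
t 5.38 p [ 0.537  -0.1774  0.3172] F [-0.2 -0.5  0. ] op 0.114
axes x [ 0.975 -0.22   0.004] y [ 0.004 -0.001 -1.   ] z [0.22  0.975 0.   ] yawx -12.7
230 [(np.float64(-14.0), np.float64(17.0), np.float64(3.0)), (np.float64(4.0), np.float64(18.0), np.float64(3.0)), (np.float64(40.0), np.float64(180.0), np.float64(-54.0))]
242 [(np.float64(-14.0), np.float64(17.0), np.float64(-4.0)), (np.float64(4.0), np.float64(18.0), np.float64(-5.0)), (np.float64(40.0), np.float64(181.0), np.float64(-68.0))]
254 [(np.float64(-10.0), np.float64(-29.0), np.float64(7.0)), (np.float64(4.0), np.float64(17.0), np.float64(-12.0)), (np.float64(17.0), np.float64(-34.0), np.float64(10.0))]
266 [(np.float64(-9.0), np.float64(-44.0), np.float64(9.0)), (np.float64(4.0), np.float64(19.0), np.float64(-21.0)), (np.float64(15.0), np.float64(-48.0), np.float64(10.0))]
278 [(np.float64(-9.0), np.float64(-55.0), np.float64(8.0)), (np.float64(4.0), np.float64(23.0), np.float64(-31.0)), (np.float64(14.0), np.float64(-57.0), np.float64(9.0))]
290 [(np.float64(-8.0), np.float64(-64.0), np.float64(8.0)), (np.float64(5.0), np.float64(27.0), np.float64(-42.0)), (np.float64(14.0), np.float64(-64.0), np.float64(8.0))]
302 [(np.float64(-8.0), np.float64(-73.0), np.float64(9.0)), (np.float64(5.0), np.float64(48.0), np.float64(-63.0)), (np.float64(13.0), np.float64(-73.0), np.float64(9.0))]
314 [(np.float64(-7.0), np.float64(-75.0), np.float64(5.0)), (np.float64(10.0), np.float64(309.0), np.float64(-240.0)), (np.float64(12.0), np.float64(-77.0), np.float64(7.0))]
326 [(np.float64(-5.0), np.float64(-111.0), np.float64(25.0)), (np.float64(2.0), np.float64(-112.0), np.float64(26.0)), (np.float64(8.0), np.float64(-111.0), np.float64(25.0))]
```

View pics/w3.png

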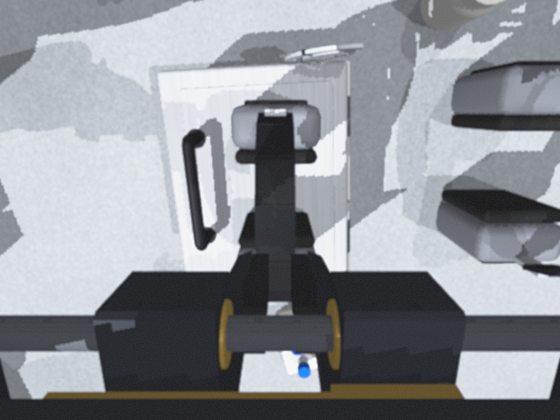

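View pics/s3.png

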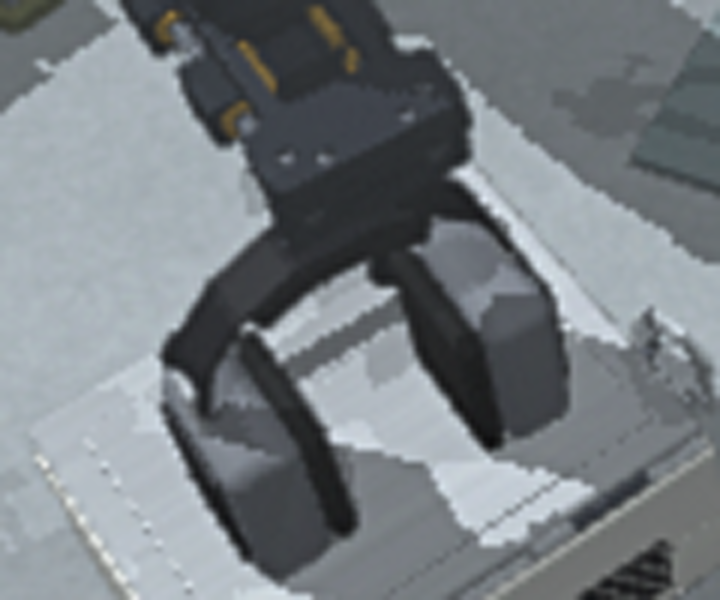

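Run:
```python
from h import *
d=load("w1");P=cloud(d,d["tool_from_camera"])*1000
for v in range(250,320,8): print(v,[(P[v,u].round(0)).tolist() for u in (165,178,382,395)])
m=(P[...,1]<40)&(P[...,1]>-45);Q=P[m];print(Q.shape, Q.min(0),Q.max(0))
```

```text
250 [[-204.0, 400.0, -168.0], [-180.0, 400.0, -168.0], [185.0, 399.0, -167.0], [207.0, 397.0, -167.0]]
258 [[-50.0, -36.0, 8.0], [-44.0, -36.0, 9.0], [46.0, -36.0, 8.0], [52.0, -36.0, 8.0]]
266 [[-47.0, -44.0, 8.0], [-43.0, -39.0, 6.0], [45.0, -41.0, 7.0], [49.0, -44.0, 8.0]]
274 [[-45.0, -52.0, 8.0], [-43.0, -40.0, 3.0], [45.0, -41.0, 3.0], [47.0, -50.0, 8.0]]
282 [[-44.0, -54.0, 6.0], [-43.0, -41.0, -1.0], [45.0, -42.0, 0.0], [46.0, -54.0, 6.0]]
290 [[-44.0, -55.0, 3.0], [-44.0, -41.0, -4.0], [45.0, -43.0, -3.0], [46.0, -55.0, 3.0]]
298 [[-44.0, -56.0, 0.0], [-43.0, -43.0, -8.0], [45.0, -44.0, -7.0], [46.0, -55.0, -0.0]]
306 [[-45.0, -55.0, -4.0], [-188.0, 396.0, -279.0], [194.0, 398.0, -280.0], [46.0, -58.0, -2.0]]
314 [[-44.0, -57.0, -6.0], [-190.0, 399.0, -298.0], [195.0, 398.0, -297.0], [46.0, -58.0, -6.0]]
(1598, 3) [-57.18100548 -44.99836231 -10.1352481 ] [ 58.80134222 -29.94719811  10.57681166]
```

Run:
```python
from h import *
d=load("w1");T=d["tool_from_camera"];print(T.round(3),d["mtx"].round(1))
C=np.linalg.inv(T)
for p in [(45,0,8),(45,-10,8),(45,-20,8),(45,-30,8),(45,-30,0),(45,0,0),(45,0,-9)]:
    c=C[:3,:3]@(np.array(p)/1000)+C[:3,3];uv=d["mtx"]@c;print(p,(uv[:2]/uv[2]).round(1),c[2].round(3))
cv2.imwrite("pics/w1c.png",cv2.resize(d["img"][200:340,100:280,::-1],None,fx=4,fy=4,interpolation=cv2.INTER_CUBIC))
```

```text
[[ 1.     0.001  0.001  0.001]
 [-0.    -0.276  0.961 -0.177]
 [ 0.001 -0.961 -0.276  0.07 ]
 [ 0.     0.     0.     1.   ]] [[346.4   0.  279.3]
 [  0.  346.4 211. ]
 [  0.    0.    1. ]]
(45, 0, 8) [361.2 231.7] 0.187
(45, -10, 8) [365.7 238.3] 0.178
(45, -20, 8) [370.6 245.5] 0.168
(45, -30, 8) [376.2 253.6] 0.159
(45, -30, 0) [374.8 269.6] 0.161
(45, 0, 0) [360.3 245.6] 0.19
(45, 0, -9) [359.2 260.7] 0.192
```

View pics/w1c.png

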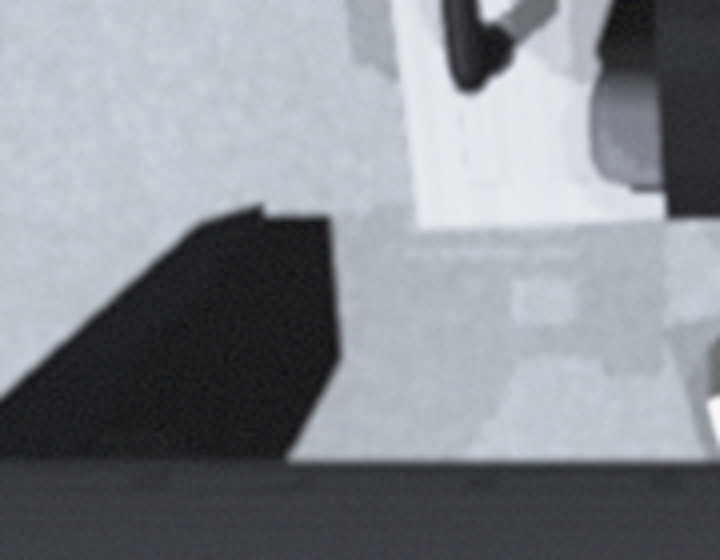

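Run:
```python
from go import *
from h import cloud
import cv2
s,p,q=st();M=q.as_matrix()
print(p,s["clock"])
for n in ("scene","top"):
    d=r.snapshot(n);P=cloud(d);L=((P-p)@M)*1000
    m=(abs(L[...,0])<70)&(abs(L[...,2])<60)&(L[...,1]<15)&(L[...,1]>-140)
    Q=L[m];print(n,len(Q))
    for a in range(-140,16,10):
        k=Q[(Q[:,1]>=a)&(Q[:,1]<a+10)]
        if len(k):print(a,len(k),k.min(0).round(0),k.max(0).round(0))
```

```text
[ 0.53580721 -0.17748361  0.31564525] 5.4833
scene 943
-140 394 [ -69. -140.  -35.] [  70. -130.   31.]
-130 74 [ -66. -130.  -32.] [  55. -120.   17.]
-120 368 [ -70. -120.  -35.] [  47. -110.   34.]
-110 94 [ -64. -110.  -35.] [  43. -100.   33.]
-100 8 [ -13. -100.  -34.] [ 37. -96. -27.]
10 5 [ -2.  14. -16.] [14. 15. 17.]
top 275
-140 144 [ -70. -140.  -32.] [  70. -131.   32.]
-130 20 [ -58. -130.  -17.] [  66. -120.   33.]
-120 82 [ -65. -120.   21.] [  65. -110.   34.]
-110 18 [ -66. -110.  -20.] [  62. -100.   34.]
-100 1 [-34. -97.  33.] [-34. -97.  33.]
10 10 [-10.  12.  10.] [10. 15. 25.]
```

Both views agree that the real fingertips lie about 31 mm behind the reported TCP. The wrist camera puts the tips at y=-30, and the outside cameras put the body's start at -97 instead of -64. The jaws therefore closed above the band. I'll allow for that: reopen and go to reported z ≈ 0.254.

```bash
python3 -m inch '[[0,0,0,0,0,0],[0,0,0,0,0,0],[0,0,0,0,0,0],[0,0,0,0,0,0],[0,0,0,0,0,0],[0,0,0,0,0,0],[0,0,0,0,0,0],[0,0,0,0,0,0]]' 70 40
python3 - <<'E'
from go import *
plan([.535,-.1775,.254],-12.6)
E
```

```text
clock: 6.25
tool_pos: [0.5359, -0.1774, 0.3155]
eef_rot: [0.703, -0.078, 0.078, -0.703]
contact_force: [0.5, -0.2, 0.5]
opening: 0.692
t 6.25 p [ 0.5359 -0.1774  0.3155] F [ 0.5 -0.2  0.5] op 0.692
axes x [ 0.975 -0.22   0.   ] y [ 0. -0. -1.] z [ 0.22   0.975 -0.   ] yawx -12.7
shift tool mm [-0.8 61.5 -0.3]
turn rotvec tool [ 0.     -0.002   0.0001]
```

```bash
python3 -m inch '[[-0.8,15,0,0,0,0],[0,15,0,0,0,0],[0,12,0,0,0,0],[0,9,0,0,0,0],[0,6,0,0,0,0],[0,4,0,0,0,0],[0,0,0,0,0,0],[0,0,0,0,0,0]]' 70 40 ; python3 -m inch '[[0,0,0,0,0,0],[0,0,0,0,0,0],[0,0,0,0,0,0],[0,0,0,0,0,0],[0,0,0,0,0,0],[0,0,0,0,0,0],[0,0,0,0,0,0],[0,0,0,0,0,0],[0,0,0,0,0,0],[0,0,0,0,0,0]]' 10 40;  python3 -m inch '[[0,0,0,0,0,0],[0,0,0,0,0,0],[0,0,0,0,0,0]]'
python3 - <<'E'
from go import *
d=r.snapshot("wrist")
import cv2;cv2.imwrite("pics/w4.png",d["img"][:,:,::-1])
E
```

```text
clock: 6.92
tool_pos: [0.5354, -0.1772, 0.2548]
eef_rot: [0.703, -0.078, 0.079, -0.703]
contact_force: [0.5, -0.1, 0.5]
opening: 0.796
clock: 7.75
tool_pos: [0.535, -0.1772, 0.2545]
eef_rot: [0.703, -0.078, 0.078, -0.703]
contact_force: [-0.5, 0.4, 0.5]
opening: 0.265
clock: 8.0
tool_pos: [0.535, -0.1772, 0.2545]
eef_rot: [0.703, -0.078, 0.078, -0.703]
contact_force: [-1.2, 0.1, 0.6]
opening: 0.269
```

View pics/w4.png

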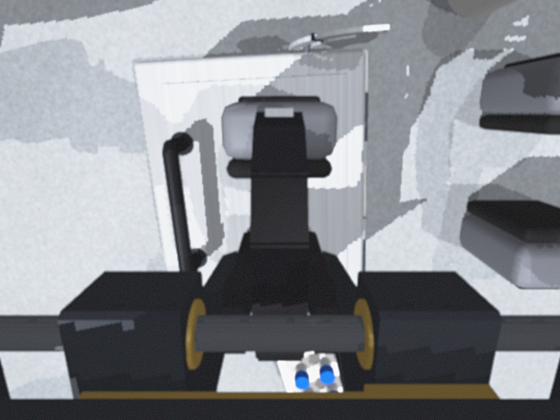

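The jaws stopped at 23.5 mm, so the band is gripped (w4: fingers on it at u≈240 to 350). Lifting now.

```bash
python3 -m inch '[[0,-5,0,0,0,0],[0,-8,0,0,0,0],[0,-12,0,0,0,0],[0,-15,0,0,0,0],[0,-15,0,0,0,0],[0,-15,0,0,0,0],[0,-12,0,0,0,0],[0,-8,0,0,0,0],[0,-5,0,0,0,0],[0,0,0,0,0,0],[0,0,0,0,0,0]]'
python3 - <<'E'
from go import *
from h import cloud
d=r.snapshot("scene")
import cv2;cv2.imwrite("pics/s4.png",cv2.resize(d["img"][100:300,120:380,::-1],None,fx=3,fy=3))
plan([.559,.180,.349],19.1)
P=cloud(d);s,p,q=st();L=((P-p)@q.as_matrix())*1000
m=(abs(L[...,0])<40)&(abs(L[...,2])<90)&(L[...,1]<140)&(L[...,1]>-30);Q=L[m]
print(Q.min(0),Q.max(0))
E
```

```text
clock: 8.97
tool_pos: [0.5348, -0.1773, 0.3492]
eef_rot: [0.703, -0.079, 0.078, -0.703]
contact_force: [-0.4, 0.3, -3.0]
opening: 0.27
t 9.02 p [ 0.5346 -0.1773  0.3488] F [ 0.   0.3 -3. ] op 0.268
axes x [ 0.975 -0.22  -0.001] y [-0.001  0.    -1.   ] z [ 0.22   0.975 -0.   ] yawx -12.7
shift tool mm [-5.480e+01 -1.000e-01  3.539e+02]
turn rotvec tool [-2.000e-04 -5.553e-01 -1.400e-03]
[-29.38895718 -29.80248578 -79.09342975] [ 39.12730707 115.34454714  80.04669728]
```

View pics/s4.png

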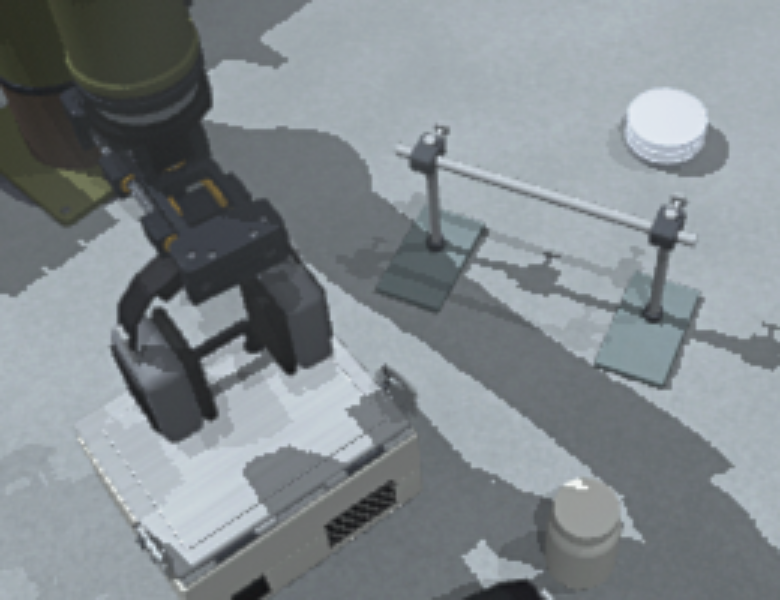

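```bash
python3 -m inch '[[-1.8,0,12,0,0,0],[-3.7,0,24,0,0,0],[-3.7,0,24,0,0,0],[-3.7,0,24,0,0,0],[-3.7,0,24,0,0,0],[-3.7,0,24,0,0,0],[-3.7,0,24,0,0,0],[-3.7,0,24,0,0,0]]'; python3 -m inch '[[-3.7,0,24,0,0,0],[-3.7,0,24,0,0,0],[-3.7,0,24,0,0,0],[-3.7,0,24,0,0,0],[-3.7,0,24,0,0,0],[-3.7,0,24,0,0,0],[-3.7,0,24,0,0,0],[-2.8,0,10,0,0,0]]'; python3 -m inch '[[0,0,0,0,-0.08,0],[0,0,0,0,-0.08,0],[0,0,0,0,-0.08,0],[0,0,0,0,-0.08,0],[0,0,0,0,-0.08,0],[0,0,0,0,-0.08,0],[0,0,0,0,-0.075,0],[0,0,0,0,0,0],[0,0,0,0,0,0],[0,0,0,0,0,0]]'
python3 - <<'E'
from go import *
d=r.snapshot("scene")
import cv2;cv2.imwrite("pics/s5.png",cv2.resize(d["img"][70:270,180:440,::-1],None,fx=3,fy=3))
plan([.559,.180,.349],19.1)
d=r.snapshot("wrist");s=r.get_state();cv2.imwrite("pics/w5.png",d["img"][:,:,::-1]);np.savez("pics/w5.npz",**d,p=s["tool_pos"],q=s["eef_rot"])
E
```

```text
clock: 9.68
tool_pos: [0.547, 0.0067, 0.349]
eef_rot: [-0.703, 0.078, -0.077, 0.703]
contact_force: [0.7, -0.0, -3.0]
opening: 0.266
clock: 10.35
tool_pos: [0.5574, 0.1899, 0.349]
eef_rot: [-0.702, 0.077, -0.076, 0.704]
contact_force: [-0.6, 1.1, -2.9]
opening: 0.267
clock: 11.18
tool_pos: [0.5587, 0.1841, 0.3493]
eef_rot: [0.698, 0.116, -0.117, -0.697]
contact_force: [-0.1, -0.3, -3.2]
opening: 0.267
t 11.23 p [0.5587 0.1842 0.3493] F [-0.3  0.1 -2. ] op 0.269
axes x [ 0.946  0.325 -0.   ] y [-0. -0. -1.] z [-0.325  0.946 -0.   ] yawx 19.0
shift tool mm [-1.1  0.3 -4.1]
turn rotvec tool [ 0.0004 -0.0019 -0.0004]
```

View pics/s5.png

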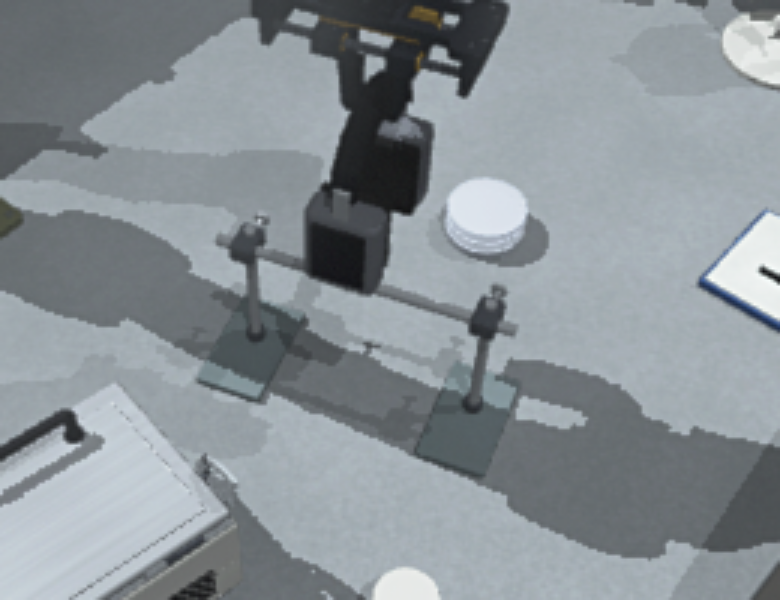

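View pics/w5.png

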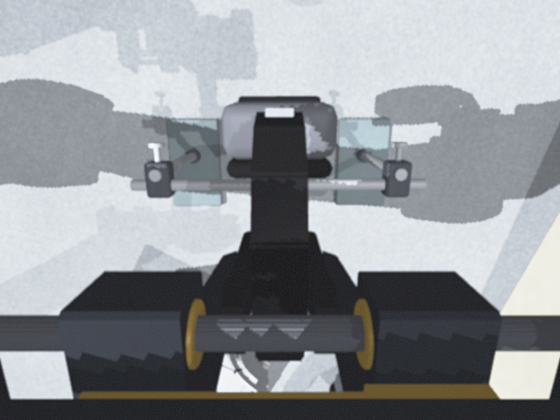

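The wrist view shows the rod at v≈184 running horizontally across, with the clamps at u≈160 and 397, either side of the band at 280. I'll measure the rod in the tool frame.

Run:
```python
from h import *
d=load("w5");P=cloud(d,d["tool_from_camera"])*1000
for u in (190,200,210,220,235,320,335,345,360,370):
    c=P[174:196,u];k=c[c[:,1]<220];print(u,len(k),k.mean(0).round(1),k[:,2].min().round(1),k[:,2].max().round(1),k[:,1].min().round(1))
print(P[170:190,160].mean(0),P[170:190,397].mean(0))
# ray approach: rod silhouette centre at v, plane y=tool 349-164
```

```text
190 11 [-93.4 179.8  -4.1] -9.6 0.8 178.3
200 11 [-82.9 180.1  -4.1] -9.7 0.6 178.5
210 11 [-72.4 180.   -4.1] -9.7 0.6 177.7
220 11 [-61.9 179.7  -4. ] -9.8 1.0 177.4
235 16 [-40.2 134.2   7.2] -9.6 33.3 33.3
320 17 [ 37.8 137.4   7. ] -9.7 33.5 32.9
335 12 [ 58.7 179.5  -3.3] -9.7 2.0 176.4
345 12 [ 69.2 180.   -3.4] -9.6 1.8 178.1
360 12 [ 84.9 179.8  -3.3] -9.7 1.9 177.3
370 11 [ 95.4 179.8  -2.7] -8.1 2.1 177.0
[-122.08428504  173.5053609     2.89655973] [120.73031319 172.61647951   3.39440401]
```

```bash
python3 -m inch '[[-1,0,-4,0,0,0],[0,8,0,0,0,0],[0,16,0,0,0,0],[0,20,0,0,0,0],[0,20,0,0,0,0],[0,20,0,0,0,0],[0,20,0,0,0,0],[0,20,0,0,0,0],[0,20,0,0,0,0],[0,16,0,0,0,0],[0,12,0,0,0,0],[0,0,0,0,0,0]]'; python3 -m inch '[[0,8,0,0,0,0],[0,6,0,0,0,0],[0,4,0,0,0,0],[0,4,0,0,0,0],[0,2,0,0,0,0],[0,0,0,0,0,0]]'
python3 - <<'E'
from go import *
show()
E
```

```text
clock: 12.28
tool_pos: [0.5577, 0.1789, 0.1747]
eef_rot: [0.698, 0.115, -0.119, -0.697]
contact_force: [-0.8, -1.2, -2.9]
opening: 0.269
clock: 12.78
tool_pos: [0.5591, 0.1802, 0.1533]
eef_rot: [0.697, 0.117, -0.117, -0.697]
contact_force: [0.6, 0.5, -2.7]
opening: 0.265
t 12.78 p [0.5591 0.1802 0.1533] F [ 0.6  0.5 -2.7] op 0.265
axes x [ 0.945  0.327 -0.   ] y [-0. -0. -1.] z [-0.327  0.945 -0.   ] yawx 19.1
```

```bash
python3 -m inch '[[0,2,0,0,0,0],[0,2,0,0,0,0],[0,2,0,0,0,0],[0,0,0,0,0,0],[0,0,0,0,0,0]]'; python3 -m inch '[[0,1.5,0,0,0,0],[0,1.5,0,0,0,0],[0,0,0,0,0,0],[0,0,0,0,0,0]]';  python3 - <<'E'
from go import *
show()
d=r.snapshot("scene")
import cv2;cv2.imwrite("pics/s6.png",cv2.resize(d["img"][90:250,210:390,::-1],None,fx=4,fy=3.6,interpolation=cv2.INTER_CUBIC))
E
```

```text
clock: 13.2
tool_pos: [0.5592, 0.1802, 0.1474]
eef_rot: [0.697, 0.117, -0.117, -0.697]
contact_force: [-0.7, -0.4, -3.2]
opening: 0.263
clock: 13.53
tool_pos: [0.5591, 0.1802, 0.1444]
eef_rot: [0.697, 0.117, -0.117, -0.697]
contact_force: [-0.4, 0.6, -3.0]
opening: 0.271
t 13.53 p [0.5591 0.1802 0.1444] F [-0.4  0.6 -3. ] op 0.271
axes x [ 0.945  0.327 -0.   ] y [-0. -0. -1.] z [-0.327  0.945 -0.   ] yawx 19.1
```

View pics/s6.png

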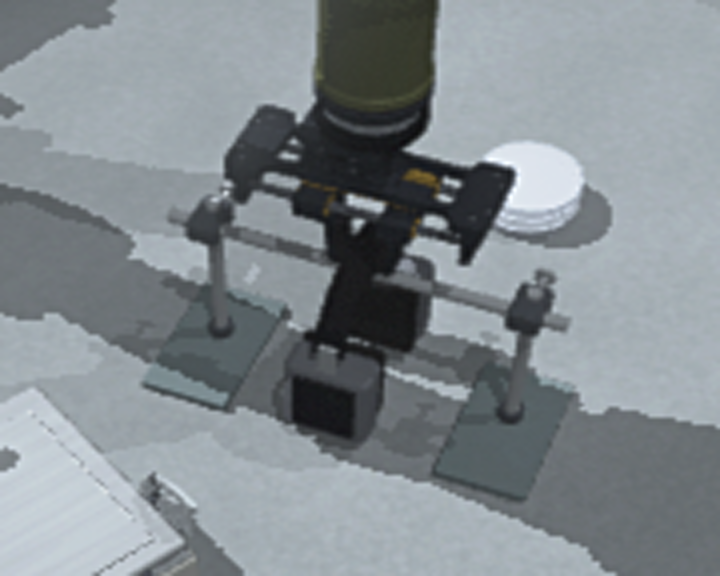

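The cups straddle the rod, with the near cup at (330,390) and the far one at (400,310), and there is no contact yet. I'll keep lowering by small amounts.

```bash
python3 -m inch '[[0,1,0,0,0,0],[0,1,0,0,0,0],[0,0,0,0,0,0],[0,0,0,0,0,0]]'; python3 -m inch '[[0,1,0,0,0,0],[0,1,0,0,0,0],[0,0,0,0,0,0],[0,0,0,0,0,0]]'
```

```text
clock: 13.92
tool_pos: [0.5595, 0.1804, 0.1435]
eef_rot: [0.697, 0.118, -0.117, -0.697]
contact_force: [-1.9, -1.0, 5.2]
opening: 0.268
clock: 14.25
tool_pos: [0.5595, 0.1804, 0.1433]
eef_rot: [0.698, 0.118, -0.116, -0.697]
contact_force: [-4.9, -3.9, 19.7]
opening: 0.271
```

Contact. I'll ease the push off and open.

```bash
python3 -m inch '[[0,-1.5,0,0,0,0],[0,-0.8,0,0,0,0],[0,0,0,0,0,0]]'; python3 -m inch '[[0,0,0,0,0,0],[0,0,0,0,0,0],[0,0,0,0,0,0],[0,0,0,0,0,0],[0,0,0,0,0,0],[0,0,0,0,0,0],[0,0,0,0,0,0],[0,0,0,0,0,0]]' 60 40;python3 - <<'E'
from go import *
show()
d=r.snapshot("wrist")
import cv2;cv2.imwrite("pics/w7.png",d["img"][:,:,::-1])
E
```

```text
clock: 14.5
tool_pos: [0.5594, 0.1804, 0.1435]
eef_rot: [0.697, 0.117, -0.117, -0.697]
contact_force: [-2.7, -1.2, 7.3]
opening: 0.266
clock: 15.17
tool_pos: [0.5592, 0.1803, 0.1427]
eef_rot: [0.697, 0.117, -0.117, -0.697]
contact_force: [-0.0, 0.3, -0.0]
opening: 0.679
t 15.17 p [0.5592 0.1803 0.1427] F [-0.   0.3 -0. ] op 0.679
axes x [ 0.945  0.327 -0.   ] y [-0. -0. -1.] z [-0.327  0.945 -0.   ] yawx 19.1
```

View pics/w7.png

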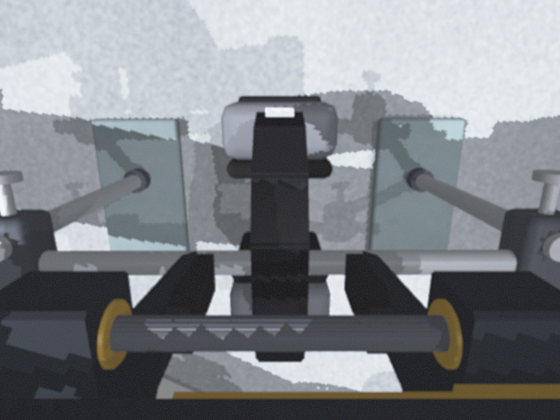

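The band sits on the rod (u≈280, rod at v≈262) with the fingers clear on both sides and the force at zero. Retreating upwards.

```bash
python3 -m inch '[[0,-5,0,0,0,0],[0,-10,0,0,0,0],[0,-15,0,0,0,0],[0,-25,0,0,0,0],[0,-25,0,0,0,0],[0,-25,0,0,0,0],[0,-25,0,0,0,0],[0,-20,0,0,0,0],[0,0,0,0,0,0]]' 88
python3 - <<'E'
from go import *
from h import cloud
import cv2
d=r.snapshot("scene")
cv2.imwrite("pics/s7.png",cv2.resize(d["img"][90:250,210:390,::-1],None,fx=4,fy=3.6,interpolation=cv2.INTER_CUBIC))
P=cloud(d);c=np.array([.5592,.1803,0]);a=np.radians(19.1);E=np.array([[np.cos(a),np.sin(a),0],[-np.sin(a),np.cos(a),0],[0,0,1]])
L=(P-c)@E.T;m=(abs(L[...,0])<.045)&(abs(L[...,1])<.09)&(L[...,2]<.2)&(L[...,2]>.03)
Q=L[m];print(Q.min(0),Q.max(0))
h=Q[Q[:,2]>.176];print("top",h.mean(0).round(4),len(h))
for sg in(-1,1):
  k=Q[sg*Q[:,1]>.02];print(sg,k[:,2].min(),abs(k[:,1]).max())
# handle target
plan([.4575,-.1665,.26],-9.8)
E
```

```text
clock: 15.97
tool_pos: [0.5612, 0.1823, 0.2983]
eef_rot: [-0.696, -0.12, 0.114, 0.698]
contact_force: [0.0, 0.2, 0.6]
opening: 0.997
[-0.04436653 -0.08486385  0.03018634] [0.04390274 0.07304157 0.19173619]
top [ 0.0025 -0.0073  0.1839] 213
-1 0.030186344814174815 0.08486384544485227
1 0.030646990353011327 0.07304156650011859
t 16.02 p [0.5603 0.1814 0.2959] F [-0.3  0.3 -0.7] op 1.0
axes x [0.945 0.327 0.006] y [ 0.005  0.002 -1.   ] z [-0.327  0.945  0.001] yawx 19.1
shift tool mm [-211.1   34.5 -295.2]
turn rotvec tool [-0.002   0.504   0.0054]
```

View pics/s7.png

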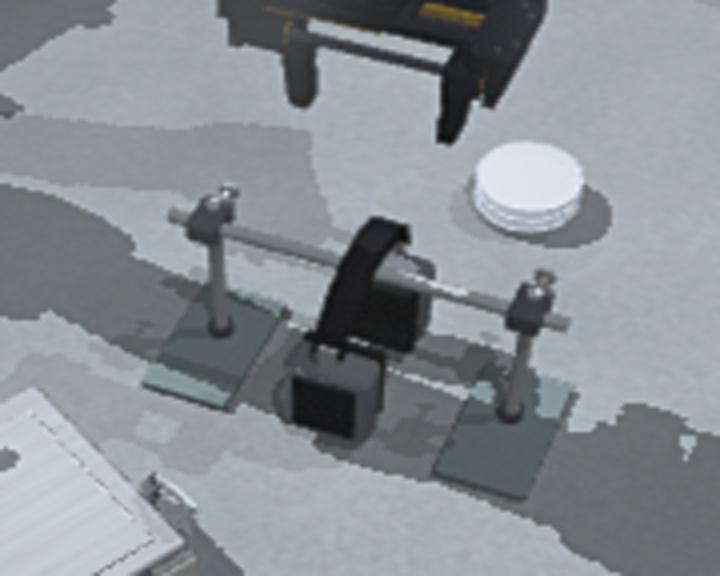

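The defenders hang on the rod with cups either side at (330,390) and (400,310), clear of the gripper. Now for the handle.

```bash
python3 -m inch '[[-10,0,-14,0,0,0],[-17.6,0,-24.6,0,0,0],[-17.6,0,-24.6,0,0,0],[-17.6,0,-24.6,0,0,0],[-17.6,0,-24.6,0,0,0],[-17.6,0,-24.6,0,0,0],[-17.6,0,-24.6,0,0,0]]';python3 -m inch '[[-17.6,0,-24.6,0,0,0],[-17.6,0,-24.6,0,0,0],[-17.6,0,-24.6,0,0,0],[-17.6,0,-24.6,0,0,0],[-17.6,0,-24.6,0,0,0],[-7.6,0,-10.6,0,0,0]]'; python3 -m inch '[[0,0,0,0,0.1,0],[0,0,0,0,0.1,0],[0,0,0,0,0.1,0],[0,0,0,0,0.1,0],[0,0,0,0,0.1,0],[0,0,0,0,0,0],[0,0,0,0,0,0]]'
python3 - <<'E'
from go import *
from h import cloud
import cv2
s,p,q=st()
d=r.snapshot("wrist");cv2.imwrite("pics/w8.png",d["img"][:,:,::-1])
T=np.eye(4);T[:3,:3]=q.as_matrix();T[:3,3]=p;np.savez("pics/w8.npz",**d,p=p,q=s["eef_rot"])
P=cloud(d,T@d["tool_from_camera"])
print(s["q"].round(2))
plan([.4575,-.1665,.26],-9.8)
for u in range(0,1):
  m=(P[...,2]>.168)&(P[...,2]<.182)&(P[...,0]<.5)&(P[...,0]>.42)&(abs(P[...,1]+.166)<.04)
  Q=P[m];f=np.polyfit(Q[:,1],Q[:,0],1);print(len(Q),Q.mean(0),"x at y=-.166",np.polyval(f,-.166),"yaw",-np.degrees(np.arctan(f[0])),np.percentile(Q[:,2],[50,95]))
  m=(P[...,2]>.166)&(P[...,2]<.185)&(P[...,0]<.5)&(P[...,0]>.42);print(P[m].min(0),P[m].max(0))
E
```

```text
clock: 16.6
tool_pos: [0.5014, -0.0118, 0.2921]
eef_rot: [0.697, 0.117, -0.118, -0.697]
contact_force: [0.6, 0.1, -0.1]
opening: 0.999
clock: 17.1
tool_pos: [0.4535, -0.1723, 0.2917]
eef_rot: [0.698, 0.114, -0.117, -0.697]
contact_force: [-0.6, 0.7, -0.5]
opening: 1.0
clock: 17.68
tool_pos: [0.4556, -0.1676, 0.2924]
eef_rot: [0.705, -0.058, 0.057, -0.705]
contact_force: [-0.7, 0.9, -0.9]
opening: 0.998
[ 0.69  0.45 -0.65  1.84  0.33  0.96 -0.27]
t 17.73 p [ 0.4557 -0.1676  0.2925] F [-0.2  0.   0.5] op 1.0
axes x [ 0.987 -0.163 -0.001] y [-0.001  0.    -1.   ] z [ 0.163  0.987 -0.   ] yawx -9.4
shift tool mm [ 1.6 32.5  1.4]
turn rotvec tool [ 0.0001  0.0071 -0.001 ]
1211 [ 0.45742364 -0.16430808  0.17534075] x at y=-.166 0.4571346811765753 yaw -9.691915274339605 [0.17560297 0.17712707]
[ 0.44262592 -0.22377418  0.16635019] [ 0.47136124 -0.11008871  0.17891599]
```

View pics/w8.png

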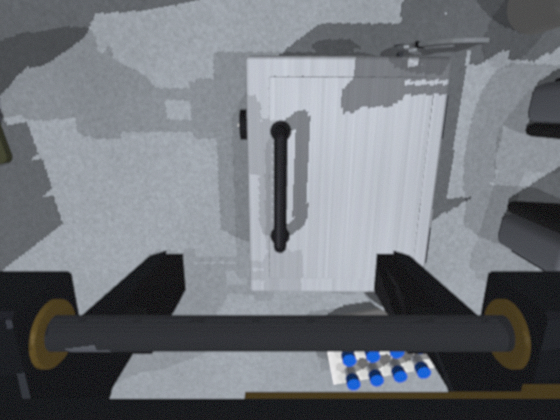

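The handle bar is vertical in the wrist view at u≈280, v 130 to 245, aligned with the jaws. Its centre is (0.457,-0.1665,0.170). Descending to reported z 0.124 puts the real tips at about 0.155.

```bash
python3 -m inch '[[1.6,15,1,0,0,0],[0,20,0,0,0,0],[0,20,0,0,0,0],[0,20,0,0,0,0],[0,20,0,0,0,0],[0,20,0,0,0,0],[0,15,0,0,0,0],[0,0,0,0,0,0]]' 55 45; python3 -m inch '[[0,12,0,0,0,0],[0,10,0,0,0,0],[0,8,0,0,0,0],[0,6,0,0,0,0],[0,2.5,0,0,0,0],[0,0,0,0,0,0],[0,0,0,0,0,0]]'
python3 - <<'E'
from go import *
import cv2
show()
d=r.snapshot("wrist");cv2.imwrite("pics/w9.png",d["img"][:,:,::-1])
E
```

```text
clock: 18.4
tool_pos: [0.4557, -0.1666, 0.1602]
eef_rot: [-0.704, 0.06, -0.056, 0.705]
contact_force: [1.0, -0.7, 0.6]
opening: 0.623
clock: 18.98
tool_pos: [0.4581, -0.1671, 0.1246]
eef_rot: [0.705, -0.059, 0.059, -0.705]
contact_force: [-0.3, 0.1, 0.2]
opening: 0.626
t 18.98 p [ 0.4581 -0.1671  0.1246] F [-0.3  0.1  0.2] op 0.626
axes x [ 0.986 -0.166  0.001] y [ 0.001 -0.    -1.   ] z [ 0.166  0.986 -0.   ] yawx -9.6
```

View pics/w9.png

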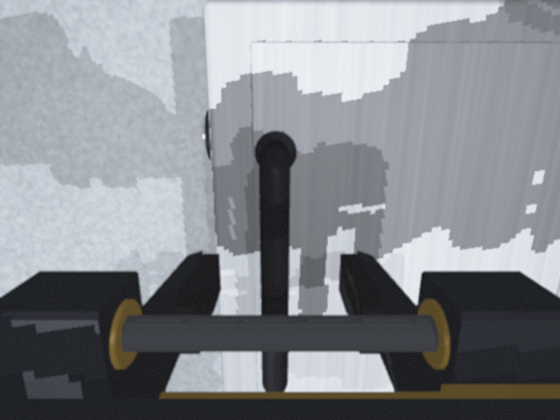

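The bar (u≈275) lies between the fingers. Closing.

```bash
python3 -m inch '[[-1,0,0,0,0,0],[0,0,0,0,0,0],[0,0,0,0,0,0],[0,0,0,0,0,0],[0,0,0,0,0,0],[0,0,0,0,0,0],[0,0,0,0,0,0],[0,0,0,0,0,0],[0,0,0,0,0,0],[0,0,0,0,0,0]]' 0 50; python3 -m inch '[[0,0,0,0,0,0],[0,0,0,0,0,0],[0,0,0,0,0,0],[0,0,0,0,0,0]]'
```

```text
clock: 19.87
tool_pos: [0.4561, -0.1668, 0.1242]
eef_rot: [0.705, -0.06, 0.058, -0.705]
contact_force: [-2.1, 0.8, 1.8]
opening: 0.118
clock: 20.2
tool_pos: [0.4561, -0.1668, 0.1242]
eef_rot: [0.705, -0.06, 0.058, -0.705]
contact_force: [-5.1, 2.7, 2.4]
opening: 0.12
```

Run:
```python
import numpy as np
t=np.radians(np.arange(0,36,2.5));x=-152*np.cos(t)+48*np.sin(t);z=152*np.sin(t)+48*np.cos(t)
print(np.c_[np.diff(x),-np.diff(z)].round(1).tolist())
```

```text
[[2.2, -6.6], [2.5, -6.5], [2.8, -6.4], [3.1, -6.2], [3.3, -6.1], [3.6, -5.9], [3.9, -5.8], [4.1, -5.6], [4.4, -5.4], [4.6, -5.2], [4.8, -5.0], [5.0, -4.8], [5.2, -4.6], [5.4, -4.4]]
```

```bash
python3 -m inch '[[2.2,-6.6,0,0,0,0],[0,0,0,0,0,0],[2.5,-6.5,0,0,0,0],[0,0,0,0,0,0],[2.8,-6.4,0,0,0,0],[0,0,0,0,0,0],[3.1,-6.2,0,0,0,0],[0,0,0,0,0,0],[0,0,0,0,0,0]]' 0 40
python3 - <<'E'
from go import *
import cv2
show()
d=r.snapshot("scene");cv2.imwrite("pics/s8.png",cv2.resize(d["img"][120:320,100:360,::-1],None,fx=3,fy=3,interpolation=cv2.INTER_CUBIC))
E
```

```text
clock: 20.95
tool_pos: [0.4664, -0.1686, 0.1506]
eef_rot: [0.705, -0.06, 0.058, -0.705]
contact_force: [-6.2, 1.9, -3.2]
opening: 0.121
t 20.95 p [ 0.4664 -0.1686  0.1506] F [-6.2  1.9 -3.2] op 0.121
axes x [ 0.986 -0.166 -0.002] y [-0.002 -0.    -1.   ] z [ 0.166  0.986 -0.001] yawx -9.6
```

View pics/s8.png

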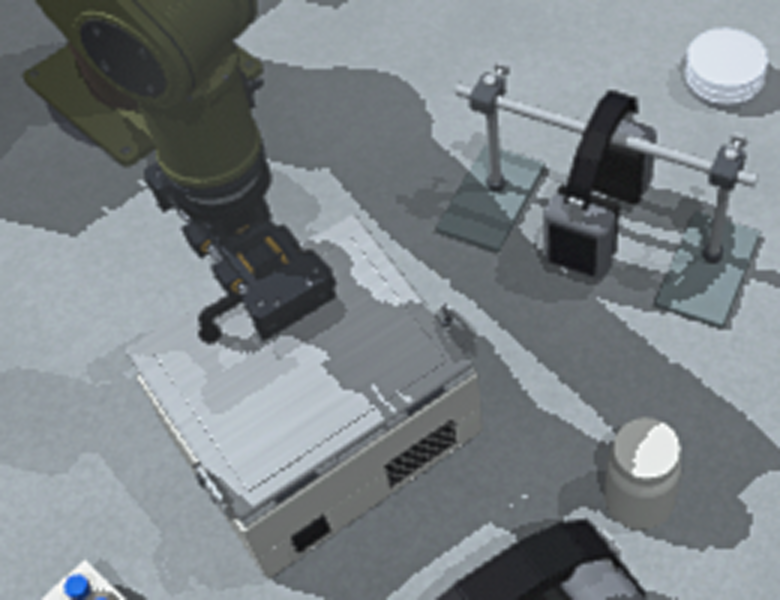

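```bash
cat > lid.py <<'E'
from go import *
from h import cloud
def lid(n="scene"):
    d=r.snapshot(n);P=cloud(d);a=np.radians(-9.8);E=np.array([[np.cos(a),np.sin(a),0],[-np.sin(a),np.cos(a),0],[0,0,1]])
    L=(P-np.array([.5176,-.177,0]))@E.T
    for y0,y1 in((-.105,-.075),(-.075,-.05),(.05,.075),(.075,.105)):
        m=(abs(L[...,0])<.08)&(L[...,1]>y0)&(L[...,1]<y1)&(L[...,2]>.12)&(L[...,2]<.30)
        Q=L[m]
        if len(Q)<30: continue
        f=np.polyfit(Q[:,0],Q[:,2],1)
        for _ in range(6):
            e=abs(np.polyval(f,Q[:,0])-Q[:,2]);k=e<max(.004,np.median(e));f=np.polyfit(Q[k,0],Q[k,2],1)
        print(n,(y0,y1),k.sum(),"lid deg",-np.degrees(np.arctan(f[0])).round(1),"z0",f[1].round(3))
lid("scene");lid("top");show()
E
python3 lid.py
```

```text
scene (-0.105, -0.075) 696 lid deg 9.3 z0 0.151
scene (-0.075, -0.05) 554 lid deg 9.5 z0 0.151
scene (0.05, 0.075) 412 lid deg 9.6 z0 0.151
scene (0.075, 0.105) 572 lid deg 9.3 z0 0.151
top (-0.105, -0.075) 148 lid deg 9.9 z0 0.152
top (-0.075, -0.05) 127 lid deg 10.4 z0 0.153
top (0.05, 0.075) 266 lid deg 9.9 z0 0.152
top (0.075, 0.105) 330 lid deg 9.6 z0 0.152
t 21.1 p [ 0.4663 -0.1686  0.1504] F [-6.5  2.2 -3.9] op 0.124
axes x [ 0.986 -0.166 -0.002] y [-0.002 -0.    -1.   ] z [ 0.166  0.986 -0.   ] yawx -9.6
```

The plane fit gives the lid at about 9.6° against the planned 10°, so I'll continue along the arc.

```bash
python3 -m inch '[[3.3,-6.1,0,0,0,0],[0,0,0,0,0,0],[3.6,-5.9,0,0,0,0],[0,0,0,0,0,0],[3.9,-5.8,0,0,0,0],[0,0,0,0,0,0],[4.1,-5.6,0,0,0,0],[0,0,0,0,0,0],[4.4,-5.4,0,0,0,0],[0,0,0,0,0,0]]'; python3 lid.py
```

```text
clock: 21.93
tool_pos: [0.4847, -0.1717, 0.1799]
eef_rot: [0.705, -0.061, 0.058, -0.704]
contact_force: [-9.5, 2.3, -1.4]
opening: 0.122
scene (-0.105, -0.075) 762 lid deg 21.4 z0 0.173
scene (-0.075, -0.05) 603 lid deg 21.5 z0 0.173
scene (0.05, 0.075) 430 lid deg 21.3 z0 0.173
scene (0.075, 0.105) 627 lid deg 21.5 z0 0.173
top (-0.105, -0.075) 96 lid deg 21.4 z0 0.173
top (-0.075, -0.05) 82 lid deg 21.6 z0 0.174
top (0.05, 0.075) 267 lid deg 21.5 z0 0.173
top (0.075, 0.105) 311 lid deg 21.7 z0 0.173
t 22.03 p [ 0.4843 -0.1717  0.1796] F [-8.9  3.1 -2.4] op 0.122
axes x [ 0.986 -0.166 -0.004] y [-0.004 -0.    -1.   ] z [ 0.166  0.986 -0.001] yawx -9.6
```

```bash
python3 -m inch '[[4.4,-5.2,0,0,0,0],[0,0,0,0,0,0],[4.6,-5.0,0,0,0,0],[0,0,0,0,0,0],[4.8,-4.8,0,0,0,0],[0,0,0,0,0,0],[5.0,-4.6,0,0,0,0],[0,0,0,0,0,0],[5.2,-4.6,0,0,0,0],[0,0,0,0,0,0],[2.6,-2.4,0,0,0,0],[0,0,0,0,0,0]]';python3 -m inch '[[0,0,0,0,0,0],[0,0,0,0,0,0],[0,0,0,0,0,0]]'; python3 lid.py
```

```text
clock: 23.03
tool_pos: [0.5106, -0.1761, 0.2066]
eef_rot: [0.705, -0.061, 0.057, -0.704]
contact_force: [-10.0, 1.7, -0.1]
opening: 0.123
clock: 23.28
tool_pos: [0.5102, -0.1761, 0.2063]
eef_rot: [0.705, -0.061, 0.057, -0.704]
contact_force: [-10.2, 1.8, 0.2]
opening: 0.123
scene (-0.105, -0.075) 753 lid deg 34.1 z0 0.202
scene (-0.075, -0.05) 590 lid deg 34.4 z0 0.202
scene (0.05, 0.075) 379 lid deg 34.2 z0 0.202
scene (0.075, 0.105) 620 lid deg 34.4 z0 0.201
top (-0.105, -0.075) 40 lid deg 35.7 z0 0.204
top (-0.075, -0.05) 30 lid deg 31.5 z0 0.197
top (0.05, 0.075) 236 lid deg 34.4 z0 0.201
top (0.075, 0.105) 294 lid deg 34.3 z0 0.201
t 23.38 p [ 0.5103 -0.1761  0.2063] F [-8.8  3.5  0.2] op 0.125
axes x [ 0.986 -0.166 -0.005] y [-0.005 -0.    -1.   ] z [ 0.166  0.986 -0.001] yawx -9.6
```

```bash
python3 -m inch '[[1.4,-1.2,0,0,0,0],[0,0,0,0,0,0],[0,0,0,0,0,0],[0,0,0,0,0,0],[0,0,0,0,0,0],[0,0,0,0,0,0],[0,0,0,0,0,0]]'; python3 lid.py
python3 - <<'E'
from go import *
import cv2
d=r.snapshot("scene");cv2.imwrite("pics/s9.png",cv2.resize(d["img"][100:400,80:400,::-1],None,fx=2,fy=2,interpolation=cv2.INTER_CUBIC))
E
```

```text
clock: 23.97
tool_pos: [0.5116, -0.1763, 0.2074]
eef_rot: [0.705, -0.061, 0.057, -0.704]
contact_force: [-7.3, 1.5, -0.6]
opening: 0.121
scene (-0.105, -0.075) 763 lid deg 34.9 z0 0.203
scene (-0.075, -0.05) 613 lid deg 35.1 z0 0.204
scene (0.05, 0.075) 392 lid deg 34.8 z0 0.204
scene (0.075, 0.105) 617 lid deg 34.9 z0 0.203
top (-0.105, -0.075) 30 lid deg 36.4 z0 0.205
top (-0.075, -0.05) 26 lid deg 34.0 z0 0.201
top (0.05, 0.075) 220 lid deg 34.6 z0 0.203
top (0.075, 0.105) 276 lid deg 34.6 z0 0.202
t 24.07 p [ 0.5116 -0.1763  0.2074] F [-8.8  1.9 -0.9] op 0.119
axes x [ 0.986 -0.166 -0.005] y [-0.005 -0.    -1.   ] z [ 0.166  0.986 -0.001] yawx -9.6
```

View pics/s9.png

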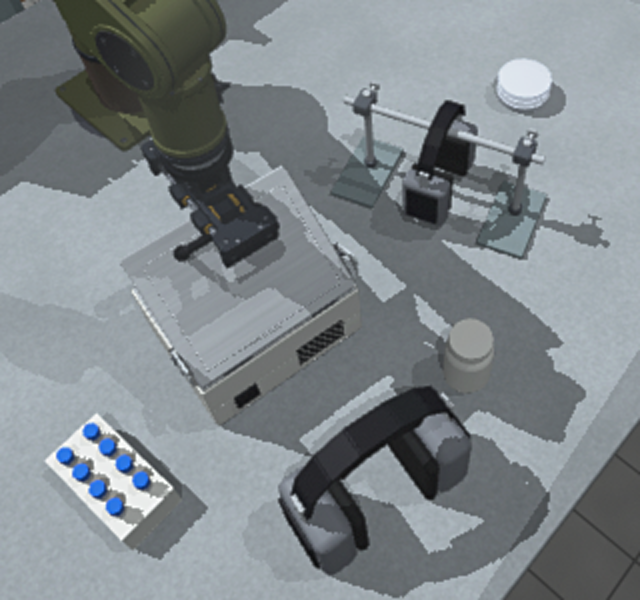

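The lid is at 34.8° and steady in the gripper. The defenders hang on the rod at (440,160), and the jar, dishes and rack are untouched. Handing in.

Run:
```python
from plant import r
print(r.finish_job())
```

```text
the job is handed in; nothing more can be done
None
```

I hung the smaller ear defenders over the rail's rod and let go. I then raised the lid by its handle to the drip mark, and handed the job in at about 24 s with the gripper still holding it. The hand-in reports no verdict.

**Last checks:**
- **Lid:** fits to the scene camera's depth gave 34.8–35.1° on all four strips of the lid. The top camera gave 34.6° on the two strips it saw well. Its other two strips, with few points, read 34.0° and 36.4°. Tool position and force were steady.
- **Drip mark:** I did not check the steel pin against the line itself; the angle comes from the lid's plane alone.
- **Ear defenders:** they hang between the clamps with one cup on each side of the rod. The force on the tool was zero after release.
- **Jar, dishes and tube rack:** they look unmoved in the final picture; I did not measure them again.

**What went wrong on the way:**
- **First grasp:** it closed on nothing. The real fingertips sit about 31 mm behind the reported tool point, contrary to the description. The wrist and outside cameras agreed on this, and I allowed for it from then on.
- **Hanging:** the band was briefly pressed on the rod with about 20 N before I eased off.
- **Lid:** about 9 N of sideways pull remained on the handle while holding it.

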